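# Seat the shield cover and hold the test probe on it

### The arm

A 6-joint arm with a two-finger parallel gripper is mounted at the origin on the work surface. World frame = base frame: x ahead of the robot, y to its left, z up, the work surface at z = 0. Lengths are in m, angles in rad, forces in N, time in s.
With the tool pointing down it reaches from about 0.35 to 0.775 m from the base axis. Payload 5.5 kg.
Tool frame: the origin (TCP) lies on the centre line of the jaws, within the pads' length; the fingertips stand 22 mm ahead of it and the grasp point (between the pads) lies 3 mm ahead of it; z points along the fingers, y is the line along which they close (so a half turn about z gives the same grasp; the last joint's range is limited). The gripper opens to 85 mm and grips with 20 to 120 N. Pads are 22 mm wide; open, the fingers measure 114 mm over their backs; the gripper's body (76 mm by 85 mm) begins 54 mm behind the grasp point. The pads swing forward as they close: fully open they stand 13 mm farther back than shut.
Start: joints at [-1.343, 0.313, 0.046, 1.304, 0, 1.431], TCP at [0.207, -0.537, 0.253] pointing down, gripper open.
Joint ranges: [-2.76, 2.76], [-0.86, 1.69], [-1.03, 1.26], [-2.2, 2.34], [-1.47, 1.5], [-3.14, 3.14]. Speed limits (rad/s): [2.57, 2.57, 3.14, 3.14, 3.14, 3.14].

### API

Orientations are given as a rotation vector (axis times angle).
In Python, from rig import manip gives the robot as it stands. The module is installed in compiled form; this text tells all that it offers.
- The arm moves only by the tool step_arm, never from a script. Its argument "steps" is one flat list of numbers, 7 for each row, row after row: the opening, from 0 (shut) to 1 (fully open), then the shift along the world's x, y, z in mm, then the turn, a rotation vector about the world's x, y, z in rad. A call has 1 to 20 rows; each row shifts and turns the commanded pose from where the row before left it; what a row does not reach is not made up. A row lasts 1/8 s, in which the tool goes at most 62.5 mm and 10.7 degrees, less where a joint would pass 70% of its speed; a pose out of reach is approached as far as the arm can. A call is refused whole if a number of a shift passes 62.5 or a number of a turn 0.188, either way. A call with a gripper value outside its range is refused whole. The fingers move at their own pace and stop on an object; "squeeze" is the grip in N (left out, the last holds). Time passes only in rows, so rows that do not move let the fingers close. It gives the time, the measured TCP pose, the force, the opening and the grip force at its end, in the units of the state.
- manip.sense(): the state, without advancing time (a new reading comes with each control period).
- manip.capture(name): name is "scene" or "top"; returns a dict with "img" (400x640x3 uint8, blue, green, red), "depth" (400x640 float32, m along the optical axis (not along the pixel's ray), 0 where there is no reading), "K" (3x3 intrinsics, pixels), "D" ([k1, k2, p1, p2, k3] as OpenCV has them; the pictures are not rectified), "rvec" (rotation vector, rad) and "tvec" (3), from world to camera coordinates, as OpenCV has them. Camera axes: x right, y down, z forward; pixel columns grow to the right and rows downward; lengths in m; the calibration is good to about 2 mm. A picture is of the moment at which its call begins.
- manip.finish_job(): hands the job in; it is judged then, once.
Trained networks look in the newest picture that a camera, given by its name, has taken for a name from the list of things; names that differ only in an ending like _2 or _b are one class to them, and where a whole thing is asked for, a point or a joint stands for the part that bears it (a point fixed in the world has none). Each returns a list of dicts, best first, with "p" (0 to 1); they miss things now and then, are a little off and sometimes report something else, mostly with a low value. They report only what shows in the picture. A call takes as long as a camera call.
- manip.regions_of(camera, query): "region" (400x640 bool, what is visible of it) and "location" ([column, row] in pixels, amid what is visible of it).
The state is a dict: "t": time; "joint_pos": joint angles; "joint_velocities": joint speeds; "joint_efforts": joint torques, N m; "tool_pos": TCP position; "tcp_rot": TCP orientation; "force": force on the tool from outside, world axes, zero at the start; "wrist_torque": the same for the moment, N m; "width": opening from 0.0 (shut) to 1.0 (fully open); "gripper_force": force on a finger pad.
Only numpy, scipy, OpenCV 4.12 (cv2) and the standard library are available. Lean on these libraries where they do the work, as an engineer would, in place of code of your own. Each camera call takes 0.05 s, during which the arm holds its last target. There are 200 camera calls.

### The job

On the receiver standing on the turntable, gently press down the propped-up end of the loose cover plate until the plate lies level and flush in its recess, leaving the rest of the bench undisturbed. Then take the spring-tipped test probe out of the porcelain stand and hold it upright with its tip on the plate inside the small engraved ring, pushing lightly so that the spring tip is about half pressed in. Finish like that, still holding the probe there with the gripper: do not let go or put it back.

Things in the scene. Friction and masses are not known exactly. Their poses are not given: they have to be found in the camera images.
- receiver: Black crackle receiver box, 170 (x) x 130 (y) mm, on a locked cast aluminium turntable (220 mm diameter, 25 mm high); one fixed body, at any yaw. Origin: on the desk under the turntable's centre; z up. Flat top face 79 mm above the desk, with a central recess 104 (x) x 74 (y) mm, 4 mm deep. Dial and knobs on its -x side.
- cover: Loose aluminium plate 100 (x) x 70 (y) x 4 mm, 100 g, in the recess. Origin: centre of its underside; z: normal of its top. Its +x end (with the ring) starts 10 mm up on two steel clip posts, tilted 6.5 degrees. About 5 N down near the ring drives the posts in; they stay in. The plate then lies on the rigid recess floor, its top 79 mm above the desk. Over 60 N is too hard.
- ring (a point): Centre of the engraved dark ring (18 mm diameter) on the cover plate's top face, 28 mm towards the raised (+x) end and 10 mm towards +y from the plate's centre. Its frame is the plate's.
- clip (a joint): How far the two clip posts under the plate's raised end are pushed in: 0 = standing 10 mm above the recess floor, 0.010 = level with the floor (stop at 0.0105). Friction of about 4 N, no spring. The posts are 40 mm from the recess centre towards +x, 22 mm to either side.
- probe: Loose test probe, about 80 g, upright in the stand. Origin: centre of its collar's underside; z: along it towards the handle. Above the origin: collar 26 mm diameter, 4 mm high, then a round handle 20 mm diameter, from 4 to 64 mm. Below: steel shank 11 mm diameter, 30 mm long, then the spring tip, ending 46 mm below the origin when not pressed.
- probe_tip (a point): The end point of the probe's spring tip (a brass pin 4.4 mm thick); moves with the pin.
- plunger (a joint): How far the spring tip is pressed into the probe: 0 = out, 0.012 = fully in. Spring: 1 N to begin moving, then 0.25 N per mm (2.5 N at half, 4 N at the end).
- stand: White porcelain insulator used as the probe's stand, fixed to the desk: 68 mm diameter at the foot (ribs 70), 56 mm at the top, 60 mm high, open on top with a hole 18 mm in diameter; the probe's collar rests on its top. Origin: centre of its underside. Left or right of the receiver. The probe is clear of it when lifted 50 mm.
- insulator: Bystander: solid ribbed white porcelain insulator, 56 mm diameter, 66 mm high, loose; standing on the other side of the receiver. Origin: centre of its underside. Leave it alone.
- valve_a: Bystander: smoky glass valve on a black base, 38 mm diameter, 88 mm high, loose, upright. Origin: centre of its underside. Leave it alone.
- valve_b: Bystander: a second valve like valve_a. Leave it alone.
- puller: Bystander: steel valve puller lying flat, two-armed, 144 (x) x 27 x 12 mm. Origin: centre of its underside. Leave it alone.

How it is judged:
On the way, in this order (a step that is already met when the one before it is completed fails the run):
1. the cover plate is pressed level and flush in its recess, the probe still in its stand (angle between cover's own z axis and vertical below 0.03 rad and z of cover in the frame of receiver between 0.072 and 0.0775 m and z of probe in the frame of stand below 0.075 m), for 0.2 s.
2. then the probe is lifted out of its stand by the fingers (z of probe_tip in the frame of stand above 0.062 m and contact force between the fingers and probe above 1 N), for 0.2 s.
At the end, for the whole second after the job is handed in: Cover level in its recess (0.03 rad, within 2.5 mm of the floor); probe held still by the fingers, upright within 0.14 rad, tip on the cover within 9 mm of the ring's centre, spring pressed in 2 to 10 mm, force 0.8 to 6 N, touching nothing else (angle between cover's own z axis and vertical below 0.03 rad and z of cover in the frame of receiver between 0.072 and 0.0775 m and angle between probe's own z axis and vertical below 0.14 rad and horizontal distance between probe_tip and ring below 0.009 m and value of joint plunger between 0.002 and 0.01 m and contact force between probe and cover between 0.8 and 6 N and contact force between the fingers and probe above 1 N and contact force between probe and receiver below 0.2 N and linear speed of probe below 0.02 m/s); the arm keeps its last pose, push and grip.
It fails at once if a bystander is moved by more than 25 mm or tipped (distance of any of valve_a, valve_b, puller, insulator from where it was at the start of the episode above 0.025 m or angle between any of valve_a, valve_b, puller, insulator's own z axis and vertical above 0.35 rad).
It fails at once if the cover is pressed with more than 60 N (contact force between the arm and cover above 60 N).
It fails at once if the probe is jammed onto the cover with more than 20 N (contact force between probe and cover above 20 N).
It also fails if it takes over 43 s, if anything falls off the work surface, if the arm or the gripper's body presses on something with over 40 N, if the wrist force passes 120 N, or if a joint passes its speed limit or range.

## Working session

There is one attempt and no reset: what is moved stays moved. The work goes in short steps, Python scripts to look and compute and a tool call to move; the robot and the scene stay as the last step left them, time stands still between calls to the robot, and variables do not carry over. Pictures are saved under pics/ and viewed, at most 10 in all, crops included, and the job is handed in when it is done.

Besides the shell and the picture viewer there is one more tool, called after "Call:" as name(argument=value, ...) on one line, values as JSON. step_arm: Moves the arm, as the interface text tells. Its arguments: {"type":"object","properties":{"steps":{"type":"array"},"squeeze":{"type":"number"}},"required":["steps"]}

```bash
mkdir -p pics
cat > h.py <<'E'
import numpy as np, cv2
from rig import manip
def pts(c,mask):
    v,u=np.nonzero(mask&(c["depth"]>0)); z=c["depth"][v,u].astype(float)
    n=cv2.undistortPoints(np.c_[u,v].astype(np.float64).reshape(-1,1,2),c["K"],c["D"]).reshape(-1,2)
    P=np.c_[n*z[:,None],z]; R=cv2.Rodrigues(np.array(c["rvec"],float))[0]
    return (P-np.array(c["tvec"]).reshape(3))@R
def proj(c,X): return cv2.projectPoints(np.array(X,float).reshape(-1,3),np.array(c["rvec"],float),np.array(c["tvec"],float),c["K"],c["D"])[0].reshape(-1,2)
E
python3 - <<'E'
from h import *
ims=[]
for n in ["scene","top"]:
    c=manip.capture(n); ims.append(c["img"])
    for q in ["receiver","cover","ring","probe","stand","insulator","valve_a","puller"]:
        for r in manip.regions_of(n,q)[:2]:
            if r["p"]<.3: continue
            P=pts(c,r["region"])
            if len(P)<3: continue
            print(n,q,round(r["p"],2),np.round(r["location"]),len(P),"med",np.median(P,0).round(3),"lo",np.percentile(P,3,0).round(3),"hi",np.percentile(P,97,0).round(3))
for n,i in zip("st",ims): cv2.imwrite(f"pics/{n}0.png",i)
print(manip.sense())
E
```

```text
scene receiver 0.93 [301. 209.] 4471 med [0.641 0.018 0.066] lo [ 0.527 -0.09   0.017] hi [0.696 0.089 0.081]
scene cover 0.96 [303. 188.] 830 med [ 0.597 -0.008  0.085] lo [ 0.559 -0.055  0.079] hi [0.632 0.037 0.091]
scene cover 0.51 [465. 215.] 227 med [0.488 0.349 0.094] lo [0.385 0.337 0.001] hi [0.493 0.358 0.123]
scene ring 0.73 [304. 192.] 786 med [ 0.597 -0.009  0.085] lo [ 0.562 -0.056  0.079] hi [0.63  0.035 0.091]
scene probe 0.66 [465. 215.] 215 med [0.489 0.349 0.096] lo [0.478 0.34  0.061] hi [0.493 0.358 0.123]
scene stand 0.73 [456. 236.] 786 med [0.504 0.35  0.044] lo [0.469 0.318 0.003] hi [0.516 0.38  0.061]
scene insulator 0.97 [238. 148.] 423 med [ 0.53  -0.281  0.04 ] lo [ 0.504 -0.309  0.004] hi [ 0.547 -0.267  0.065]
scene valve_a 0.7 [176. 179.] 391 med [ 0.727 -0.322  0.052] lo [ 0.708 -0.338  0.004] hi [ 0.738 -0.316  0.086]
scene valve_a 0.56 [204. 190.] 432 med [ 0.72  -0.229  0.054] lo [ 0.698 -0.256  0.001] hi [ 0.731 -0.221  0.087]
scene puller 0.85 [448. 309.] 113 med [0.663 0.4   0.012] lo [0.656 0.379 0.004] hi [0.794 0.412 0.015]
top receiver 0.94
[... 1268 characters left out ...]
0.068]
{'t': 0.9, 'joint_pos': array([-1.34259362e+00,  3.13158507e-01,  4.61550157e-02,  1.30355795e+00,
       -2.42031300e-05,  1.43119308e+00]), 'joint_velocities': array([ 0.00237085, -0.00015867, -0.00141322, -0.00094299,  0.00097598,
       -0.00123988]), 'joint_efforts': array([ 2.20740694e-03, -4.80447006e+01,  2.98814338e+01,  1.26525742e-04,
        1.11383658e-04,  3.08423687e-08]), 'tool_pos': array([ 0.20675339, -0.53662849,  0.25336936]), 'tcp_rot': array([ 3.08838564e+00,  5.74454034e-01, -2.16397527e-05]), 'force': array([ 0.33051971,  0.17344237, -0.6615996 ]), 'wrist_torque': array([ 0.00589727,  0.01995462, -0.01048528]), 'gripper_force': 0.0, 'width': 0.9994682108135606}
```

Run:
```python
from h import *
c=manip.capture("top"); m=manip.regions_of("top","cover")[0]["region"]
P=pts(c,cv2.erode(m.astype(np.uint8),np.ones((3,3))).astype(bool))
A=np.c_[P[:,:2],np.ones(len(P))]; g=np.linalg.lstsq(A,P[:,2],rcond=None)[0]
print("plane",g,"tilt deg",np.degrees(np.hypot(*g[:2])),"x dir yaw",np.degrees(np.arctan2(g[1],g[0])))
Pf=pts(c,m); r=cv2.minAreaRect(Pf[:,:2].astype(np.float32)*1000); print(r,cv2.boxPoints(r))
# ring: dark pixels on plate
g8=cv2.cvtColor(c["img"],cv2.COLOR_BGR2GRAY)
cr=c["img"][140:290,250:430]; cv2.imwrite("pics/crop1.png",cv2.resize(cr,None,fx=4,fy=4,interpolation=cv2.INTER_CUBIC))
```

```text
plane [-0.02491704  0.11072605  0.10239752] tilt deg 6.502784907750793 x dir yaw 102.68219487680614
((593.3191528320312, -11.806465148925781), (72.29512023925781, 99.79814147949219), 13.389181137084961) [[546.5993    28.36585 ]
 [569.7089   -68.71974 ]
 [640.039    -51.978783]
 [616.9294    45.10681 ]]
```

View pics/t0.png

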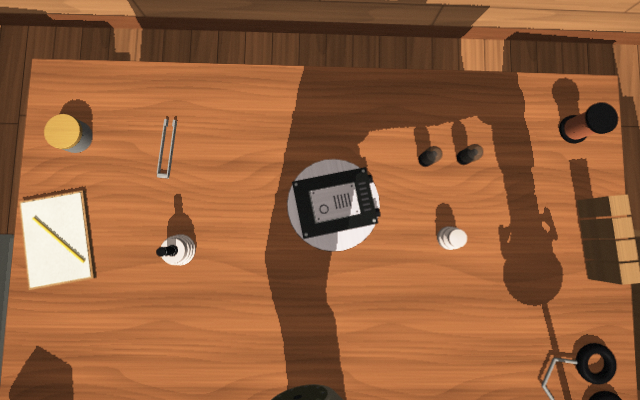

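View pics/crop1.png

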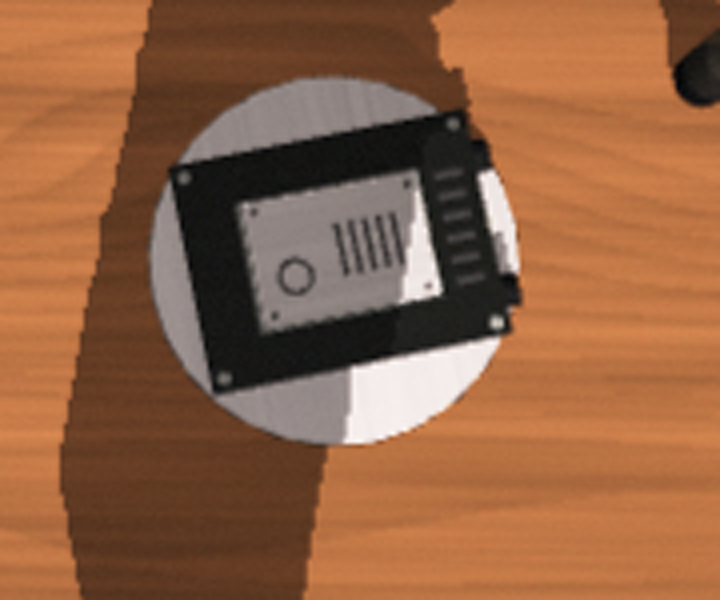

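```bash
cat > ray.py <<'E'
from h import *
def ray(c,px,z):
    n=cv2.undistortPoints(np.array(px,float).reshape(-1,1,2),c["K"],c["D"]).reshape(-1,2)
    R=cv2.Rodrigues(np.array(c["rvec"],float))[0]; o=-R.T@np.array(c["tvec"],float).reshape(3)
    d=np.c_[n,np.ones(len(n))]@R; return o+d*((z-o[2])/d[:,2])[:,None]
E
python3 - <<'E'
from ray import *
from scipy.optimize import least_squares
for n in ["top","scene"]:
    c=manip.capture(n)
    if n=="top": print("ring",ray(c,[324.2,209],.0885))
    for q,zl,zh,r in [("probe",.07,.118,.010),("probe",.121,.13,0),("stand",.058,.064,0),("receiver",.0775,.081,0)]:
        m=manip.regions_of(n,q)[0]["region"]; P=pts(c,m); P=P[(P[:,2]>zl)&(P[:,2]<zh)]
        if len(P)<5: continue
        s=P[:,:2]
        if r:
            f=least_squares(lambda x:np.hypot(*(s-x).T)-r,np.median(s,0)+[.008,0],loss="soft_l1",f_scale=.001); print(n,q,"cyl",len(P),f.x.round(4),f.cost)
        else: print(n,q,len(P),s.mean(0).round(4),s.min(0).round(3),s.max(0).round(3),cv2.minAreaRect(s.astype(np.float32)*1000))
E
```

```text
ring [[0.57700299 0.01195885 0.0885    ]]
top probe cyl 80 [0.4835 0.3322] 0.00014809958371902432
top probe 75 [0.4798 0.3488] [0.471 0.339] [0.49  0.358] ((480.48333740234375, 348.7684326171875), (18.482131958007812, 19.05011558532715), 2.4975454807281494)
top stand 294 [0.4803 0.3421] [0.452 0.321] [0.508 0.37 ] ((479.9942321777344, 344.9245300292969), (55.56208419799805, 48.25136947631836), 2.6053686141967773)
top receiver 1745 [ 0.5926 -0.0093] [ 0.513 -0.107] [0.672 0.085] ((593.1034545898438, -11.720977783203125), (130.279052734375, 169.9360809326172), 12.60176944732666)
scene probe cyl 122 [0.4984 0.3487] 0.00023070680134290177
scene probe 38 [0.4831 0.3491] [0.473 0.341] [0.492 0.357] ((482.9965515136719, 348.5299377441406), (18.105144500732422, 14.892782211303711), 33.424129486083984)
scene stand 202 [0.4891 0.3484] [0.464 0.321] [0.51  0.376] ((487.3169860839844, 348.29473876953125), (54.73758316040039, 45.15559768676758), 85.4215316772461)
scene receiver 1511 [ 0.5997 -0.0074] [ 0.515 -0.106] [0.676 0.085] ((594.5732421875, -10.623825073242188), (132.8978271484375, 170.6198272705078), 12.882332801818848)
```

Call:
step_arm(steps=[0, 27, 40, 0, 0, 0, 0.1745, 0, 27, 40, 0, 0, 0, 0.1745, 0, 27, 40, 0, 0, 0, 0.1745, 0, 27, 40, 0, 0, 0, 0.1745, 0, 27, 40, 0, 0, 0, 0.1745, 0, 27, 40, 0, 0, 0, 0.1745, 0, 27, 40, 0, 0, 0, 0.1745, 0, 27, 40, 0, 0, 0, 0.1745, 0, 27, 40, 0, 0, 0, 0.175, 0, 27, 40, 0, 0, 0, 0, 0, 27, 40, 0, 0, 0, 0, 0, 27, 40, 0, 0, 0, 0, 0, 27, 40, 0, 0, 0, 0, 0, 13, 35, 0, 0, 0, 0, 0, 0, 0, 0, 0, 0, 0])

```text
t: 3.38
tool_pos: [0.5713, 0.0207, 0.253]
tcp_rot: [-1.772, -2.594, -0.0]
force: [0.5, -0.1, -0.2]
width: 0.005
gripper_force: 0.0
```

Call:
step_arm(steps=[0, 14, 1, -50, 0, 0, 0, 0, 0, 0, -50, 0, 0, 0, 0, 0, 0, -32, 0, 0, 0, 0, 0, 0, -3, 0, 0, 0, 0, 0, 0, -2, 0, 0, 0, 0, 0, 0, -2, 0, 0, 0, 0, 0, 0, -2, 0, 0, 0, 0, 0, 0, -2, 0, 0, 0], squeeze=25)

```text
t: 4.38
tool_pos: [0.5852, 0.0194, 0.111]
tcp_rot: [1.777, 2.589, 0.001]
force: [0.1, 0.2, 2.9]
width: -0.002
gripper_force: 1.7
```

Call:
step_arm(steps=[0, 0, 0, -2, 0, 0, 0, 0, 0, 0, -2, 0, 0, 0, 0, 0, 0, -1.5, 0, 0, 0, 0, 0, 0, -1.5, 0, 0, 0])

```text
t: 4.88
tool_pos: [0.5851, 0.0197, 0.1034]
tcp_rot: [1.777, 2.59, 0.001]
force: [1.0, 2.0, 3.0]
width: -0.001
gripper_force: 1.7
```

Call:
step_arm(steps=[0, 0, 0, -1, 0, 0, 0, 0, 0, 0, -1, 0, 0, 0, 0, 0, 0, -0.5, 0, 0, 0, 0, 0, 0, 0, 0, 0, 0])

```text
t: 5.38
tool_pos: [0.585, 0.0196, 0.1011]
tcp_rot: [1.777, 2.59, 0.001]
force: [1.3, 2.4, 5.1]
width: 0.005
gripper_force: 2.4
```

Call:
step_arm(steps=[0, 0, 0, -0.5, 0, 0, 0, 0, 0, 0, -0.5, 0, 0, 0, 0, 0, 0, 0, 0, 0, 0])

```text
t: 5.75
tool_pos: [0.585, 0.0196, 0.1011]
tcp_rot: [1.777, 2.59, 0.001]
force: [-1.4, 3.2, 10.1]
width: 0.003
gripper_force: 5.4
```

Call:
step_arm(steps=[0, 0, 0, 4, 0, 0, 0, 0, 0, 0, 50, 0, 0, 0, 1, 0, 0, 50, 0, 0, 0, 1, -17, 55, 0, 0, 0, 0, 1, -17, 55, 0, 0, 0, 0, 1, -17, 55, 0, 0, 0, 0, 1, -17, 55, 0, 0, 0, 0, 1, -18, 55, 0, 0, 0, 0, 1, -18, 54, 0, 0, 0, 0, 1, 0, 0, 0, 0, 0, 0, 1, 0, 0, 0, 0, 0, 0])

```text
t: 7.12
tool_pos: [0.4803, 0.3477, 0.2029]
tcp_rot: [1.777, 2.591, -0.004]
force: [0.7, -0.1, -0.5]
width: 1.0
gripper_force: 0.0
```

Run:
```python
from ray import *
for n in ["top","scene"]:
    c=manip.capture(n); m=manip.regions_of(n,"cover")[0]["region"]
    P=pts(c,cv2.erode(m.astype(np.uint8),np.ones((3,3))).astype(bool)); A=np.c_[P[:,:2]-P[:,:2].mean(0),np.ones(len(P))]
    g=np.linalg.lstsq(A,P[:,2],rcond=None)[0]; print(n,len(P),"tilt",np.hypot(*g[:2]).round(4),"z",g[2],P.mean(0))
    for r in manip.regions_of(n,"probe")[:1]:
        Q=pts(c,r["region"]); Q=Q[(Q[:,2]>.121)&(Q[:,2]<.128)]; print("probe top",r["p"],len(Q),Q.mean(0))
    cv2.imwrite(f"pics/{n}1.png",cv2.resize(c["img"][140:290,250:430] if n=="top" else c["img"][120:320,330:600],None,fx=2.8,fy=2.8))
print(manip.sense()["tool_pos"])
```

```text
top 1288 tilt 0.0022 z 0.0806856637784444 [ 0.59235587 -0.01219046  0.08068566]
probe top 0.76 78 [0.48015469 0.3484301  0.12397568]
scene 748 tilt 0.0045 z 0.07936269852795602 [ 0.59590727 -0.01098889  0.0793627 ]
probe top 0.71 39 [0.48381422 0.34876881 0.12294482]
[0.48133818 0.34722589 0.20383822]
```

View pics/scene1.png

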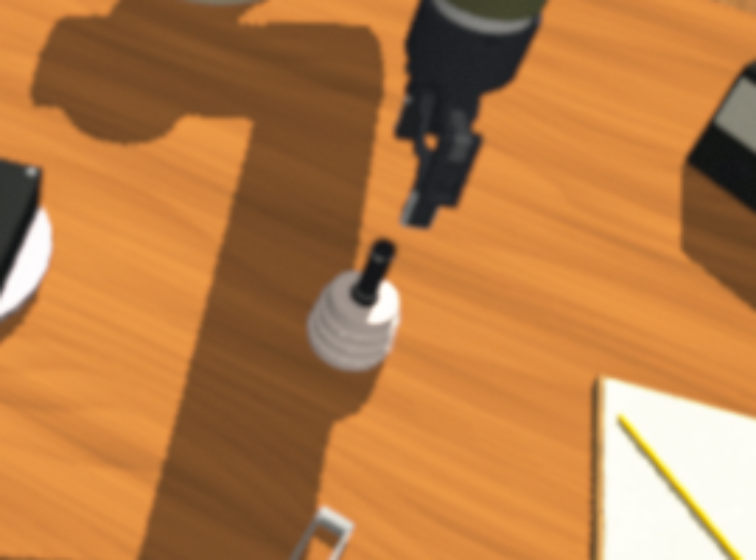

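View pics/top1.png

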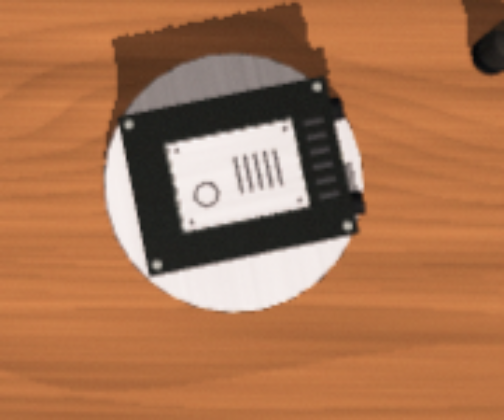

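Call:
step_arm(steps=[1, 0, 1.5, -40, 0, 0, 0, 1, 0, 0, -40, 0, 0, 0, 1, 0, 0, -23, 0, 0, 0, 1, 0, 0, 0, 0, 0, 0, 0, 0, 0, 0, 0, 0, 0, 0, 0, 0, 0, 0, 0, 0, 0, 0, 0, 0, 0, 0, 0, 0, 0, 0, 0, 0, 0, 0, 0, 0, 0, 0, 0, 0, 0], squeeze=40)

```text
t: 8.55
tool_pos: [0.4812, 0.3502, 0.1017]
tcp_rot: [1.777, 2.59, 0.002]
force: [0.1, -1.0, 4.4]
width: 0.219
gripper_force: 38.9
```

Call:
step_arm(steps=[0, 0, 0, 15, 0, 0, 0, 0, 0, 0, 30, 0, 0, 0, 0, 0, 0, 35, 0, 0, 0, 0, 0, 0, 30, 0, 0, 0, 0, 0, 0, 0, 0, 0, 0, 0, 0, 0, 0, 0, 0, 0, 0, 0, 0, 0, 0, 0, 0])

```text
t: 9.43
tool_pos: [0.4799, 0.3495, 0.2092]
tcp_rot: [-1.777, -2.589, 0.004]
force: [-0.3, -0.3, -1.3]
width: 0.229
gripper_force: 39.1
```

Run:
```python
from ray import *
c=manip.capture("scene"); s=manip.sense(); print(s["tool_pos"],s["force"],s["width"],s["gripper_force"])
r=manip.regions_of("scene","probe")
for q in r[:2]: 
    P=pts(c,q["region"]); print(q["p"],q["location"],len(P),P.min(0),P.max(0))
t=s["tool_pos"]; pr=proj(c,[t-[0,0,.038+.046],t]); print(pr)
u,v=pr[0].astype(int); cv2.imwrite("pics/lift.png",cv2.resize(c["img"][v-60:v+40,u-60:u+60],None,fx=5,fy=5,interpolation=cv2.INTER_CUBIC))
c=manip.capture("top"); print("ring",ray(c,[323.6,209.3],.079))
```

```text
[0.47997615 0.34953494 0.20927515] [ 0.38259651  0.28669451 -1.61095994] 0.22314816380848163 39.135621786117554
0.45 [470.5, 192.5] 186 [ 0.26549974  0.32109393 -0.00202025] [0.50114386 0.35956644 0.23047084]
[[468.00106508 206.25111823]
 [479.30375012 179.07520112]]
ring [[0.5769602  0.01298996 0.079     ]]
```

View pics/lift.png

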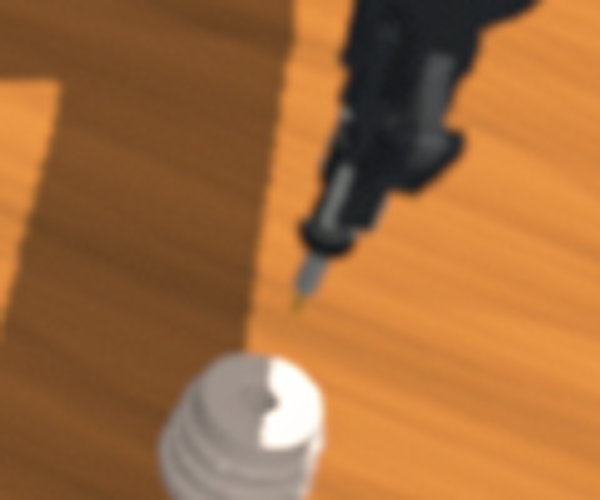

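Call:
step_arm(steps=[0, 14, -48, 0, 0, 0, 0, 0, 14, -48, 0, 0, 0, 0, 0, 14, -48, 0, 0, 0, 0, 0, 14, -48, 0, 0, 0, 0, 0, 14, -48, 0, 0, 0, 0, 0, 14, -48, 0, 0, 0, 0, 0, 13, -48, 0, 0, 0, 0, 0, 0, 0, -15, 0, 0, 0, 0, 0, 0, -15, 0, 0, 0, 0, 0, 0, 0, 0, 0, 0, 0, 0, 0, 0, 0, 0, 0])

```text
t: 10.95
tool_pos: [0.5774, 0.0151, 0.1808]
tcp_rot: [-1.775, -2.592, 0.0]
force: [-0.4, 1.2, -1.2]
width: 0.225
gripper_force: 39.2
```

Run:
```python
from ray import *
s=manip.sense(); t=s["tool_pos"]; print(t,s["force"],s["tcp_rot"])
for n in ["scene","top"]:
    c=manip.capture(n); pr=proj(c,[t-[0,0,.0877],[.577,.0133,.079]]); u,v=pr[0].astype(int); print(pr,u-50,v-50)
    cv2.imwrite(f"pics/pl_{n}.png",cv2.resize(c["img"][v-50:v+50,u-50:u+50],None,fx=5,fy=5,interpolation=cv2.INTER_CUBIC))
```

```text
[0.57739764 0.0151245  0.18076423] [-0.43718905  1.20746583 -1.17726051] [-1.77487213e+00 -2.59164949e+00  1.77031820e-04]
[[316.45618154 184.63263216]
 [315.97285169 188.29412691]] 266 134
[[322.82248844 208.65110409]
 [323.46099123 209.27952319]] 272 158
```

View pics/pl_scene.png

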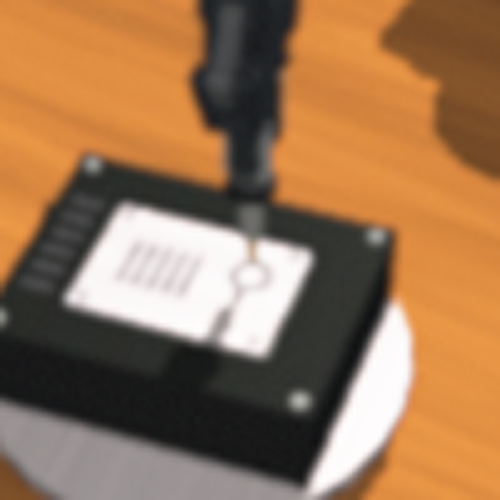

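Call:
step_arm(steps=[0, 0, -1.5, -4, 0, 0, 0, 0, 0, 0, -4, 0, 0, 0, 0, 0, 0, -3, 0, 0, 0, 0, 0, 0, -2, 0, 0, 0, 0, 0, 0, -2, 0, 0, 0, 0, 0, 0, -1, 0, 0, 0, 0, 0, 0, -1, 0, 0, 0, 0, 0, 0, 0, 0, 0, 0, 0, 0, 0, 0, 0, 0, 0])

```text
t: 12.18
tool_pos: [0.5777, 0.0124, 0.1639]
tcp_rot: [1.777, 2.59, -0.0]
force: [-0.6, -0.8, 1.2]
width: 0.223
gripper_force: 39.2
```

Call:
step_arm(steps=[0, 0, 0, -1, 0, 0, 0, 0, 0, 0, -1, 0, 0, 0, 0, 0, 0, -1, 0, 0, 0, 0, 0, 0, 0, 0, 0, 0, 0, 0, 0, 0, 0, 0, 0, 0, 0, 0, 0, 0, 0, 0])

```text
t: 12.92
tool_pos: [0.5778, 0.0124, 0.1609]
tcp_rot: [1.777, 2.59, 0.0]
force: [-1.5, -0.2, 2.0]
width: 0.223
gripper_force: 39.2
```

Run:
```python
from ray import *
F=[]
for i in range(6):
    c=manip.capture("scene"); s=manip.sense(); F.append(s["force"])
t=s["tool_pos"]; print(t,np.mean(F,0),np.std(F,0),s["gripper_force"])
u,v=proj(c,[.577,.0133,.079])[0].astype(int)
cv2.imwrite("pics/fin.png",cv2.resize(c["img"][v-35:v+25,u-30:u+30],None,fx=9,fy=9,interpolation=cv2.INTER_CUBIC))
```

```text
[0.57776529 0.01242436 0.16084135] [-1.06949073  0.03593263  2.08533476] [0.59564517 0.42524322 0.3994128 ] 39.21161234378815
```

View pics/fin.png

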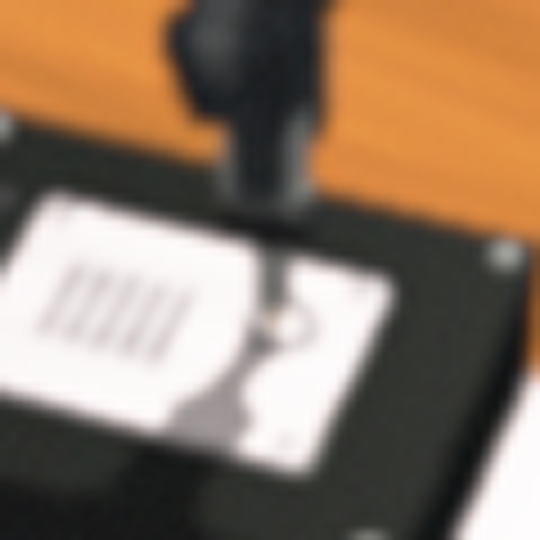

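```bash
python3 -c "
from rig import manip
print(manip.finish_job())"
```

```text
the job is handed in; nothing more can be done
None
```

I handed the job in with the cover plate measured flush and level. The gripper holds the probe upright with its tip about 3 mm from the ring's centre; I estimate the spring about 6 mm in (half pressed), at 2–3.5 N. No verdict came back.

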